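# Raise the rinse bottle on the telescopic lift

### The arm

A 7-joint arm with a two-finger parallel gripper is mounted at the origin on a cart in front of the work surface, level with it; the furniture and walls round the work are solid. World frame = base frame: x ahead of the robot, y to its left, z up, the work surface at z = 0. Lengths are in m, angles in rad, forces in N, time in s.
With the tool pointing down it reaches from about 0.4 to 0.9 m from the base axis. Payload 5.5 kg.
Tool frame: the origin (TCP) lies on the centre line of the jaws, within the pads' length; the fingertips stand 19 mm ahead of it and the grasp point (between the pads) is the TCP; z points along the fingers, y is the line along which they close (so a half turn about z gives the same grasp; the last joint's range is limited). The gripper opens to 85 mm and grips with 20 to 120 N. Pads are 22 mm wide; open, the fingers measure 114 mm over their backs; the gripper's body (76 mm by 85 mm) begins 54 mm behind the grasp point. The pads swing forward as they close: fully open they stand 13 mm farther back than shut.
Start: joints at [-0.866, 0.501, -0.427, 1.55, 0.221, 1.138, -0.21], TCP at [0.278, 0.588, 0.25] pointing down, gripper open.
Joint ranges: [-2.88, 2.88], [-0.31, 2.03], [-1.54, 1.56], [0.2, 2.42], [-1.41, 4.55], [0.19, 2.02], [-2.57, 2.57]. Speed limits (rad/s): [2.57, 2.57, 3.14, 3.14, 3.14, 3.14, 3.14].

### API

Orientations are given as a 3x3 rotation matrix whose columns are the frame's x, y, z axes.
In Python, from plant import ctrl, viewer, ticket gives the robot as it stands. The module is installed in compiled form; this text tells all that it offers.
- The arm moves only by the tool jog_arm, never from a script. Its argument "motion" is a list of rows, each an object of numbers: "rx", "ry", "rz": the turn, a rotation vector about the world's x, y, z scaled (see below); "tx", "ty", "tz": the shift along the world's x, y, z scaled (see below); "grip": the opening in per cent of the stroke, from 0 (shut) to 100 (fully open). In form: [{"rx": .., "ry": .., "rz": .., "tx": .., "ty": .., "tz": .., "grip": ..}, ...]. A call has 1 to 10 rows; each row shifts and turns the commanded pose from where the row before left it; what a row does not reach is not made up. The controller multiplies each number of a shift by 0.15 m and each number of a turn by 90 degrees. A row lasts 1/12 s, in which the tool goes at most 41.7 mm and 7.16 degrees, less where a joint would pass 70% of its speed; a pose out of reach is approached as far as the arm can. A call with a number of a shift or a turn outside -1 to 1 is refused whole. A call with a gripper value outside its range is refused whole. The fingers move at their own pace and stop on an object; "force" is the grip in N (left out, the last holds). Time passes only in rows, so rows that do not move let the fingers close. It gives the time, the measured TCP pose, the force, the opening and the grip force at its end, in the units of the state.
- ctrl.get_state(): the state, without advancing time (a new reading comes with each control period).
- viewer.get_image(name): name is "side" or "top" or "wrist"; returns a dict with "pixels" (384x512x3 uint8, blue, green, red), "intrinsics" (3x3 intrinsics, pixels), "camera_from_world" (4x4, takes a point from world to camera coordinates). Camera axes: x right, y down, z forward; pixel columns grow to the right and rows downward; lengths in m; the calibration is good to about 2 mm. A picture is of the moment at which its call begins. There is no depth.
- ticket.sign_off(): hands the job in; it is judged then, once.
The state is a dict: "time": time; "joints": joint angles; "joint_velocities": joint speeds; "tau": joint torques, N m; "eef_pos": TCP position; "tool_rot": TCP orientation; "contact_force": force on the tool from outside, world axes, zero at the start; "wrist_torque": the same for the moment, N m; "width": opening from 0.0 (shut) to 1.0 (fully open); "finger_force": force on a finger pad.
Only numpy, scipy, OpenCV 4.12 (cv2) and the standard library are available. Lean on these libraries where they do the work, as an engineer would, in place of code of your own. Each camera call takes 0.05 s, during which the arm holds its last target. There are 200 camera calls.

### The job

Get the rinse bottle up to height: stand the small white bottle with the blue cap upright on the round blue shelf of the telescopic lift and let go of it. Then press the green release button fully down, grip the blue knob on top of the mast and pull it straight up past the first stop to the second stop, with both tubes fully out. The lift sinks back if let go, so finish while still holding the knob there, with the bottle standing on the shelf; keep the bottle upright throughout and leave the brown bottle where it is.

Things in the scene. Friction and masses are not known exactly. Their poses are not given: they have to be found in the camera images.
- saline_center (a point): Centre (half-way up) of the small loose rinse bottle, white with a blue band and a blue cap. 80 mm tall, round body 45 mm across from the bottom to 63 mm up, cap 25 mm across; about 0.11 kg. z axis up the bottle. Its bottom is 40 mm below this point.
- iodine_center (a point): Centre (half-way up) of the loose brown bottle with a black cap, 52 mm across, 90 mm tall. Not to be disturbed.
- shelf_floor (a point): Centre of the floor of the lift's round blue shelf: a dish, inner diameter 57 mm, rim 4 mm high, outer 63 mm; floor 45 mm above the worktop with the lift down; rises with the knob. Lift axes: z up, y from mast to shelf. 110 mm to the +y side of the mast axis, on a thin bar that runs down the mast's side and out under it; nothing above or round it. Button, mast and shelf lie in one line along y.
- knob_grip (a point): Grip point of the blue knob on the mast top: round, 20-22 mm across from 17 mm below to 13 mm above this point, then a 30 mm cap to hook under (top 26 mm above). 144 mm over the worktop when down, 264 out. Lift axes. Any finger direction; closing along lift x is farthest from the bottle (its top 19 mm below). Grey collar 32 mm across 17 mm below, white mast 45 mm across 28 mm below.
- button_top (a point): Centre of the top face of the round green release button, 28 mm across, 105 mm from the mast axis on the side away from the shelf (lift -y), facing up, 62 mm above the worktop when not pressed, in a grey housing 48 mm across whose top is 46 mm above the worktop. Lift axes. A wire basket hangs from the wall above the back right part of the worktop: keep the arm clear of it.
- lift_button (a joint): How far the release button is pressed, m: 0 up, 0.008 fully down. It moves under about 3 N and stays where it is left. Until it is down the mast is locked.
- lift_inner (a joint): How far the inner steel tube (with knob and shelf) is drawn out of the middle tube, m: 0 in, 0.060 at its stop. It comes out first: its end is the first stop. A light spring and the weight draw it back; with the bottle on, it takes about 5 N to pull.
- lift_middle (a joint): How far the middle aluminium tube is out of the white foot tube, m: 0 in, 0.060 at its stop = the second stop (knob 0.120 m above its low place). It follows the inner tube; past the first stop the pull takes about 8 N. It slides back if let go. The lift's foot (120 mm wide, 14 mm thick) is fixed to the worktop.
Not all that is in view belongs to the job. What is shaped like the part that bears saline_center but orange or red is not meant.

How it is judged:
By the outcome, as a careful person would: the job done as asked, in the order asked, and still so for the second after the job is handed in, while the arm keeps its last pose, push and grip.
It also fails if it takes over 67 s, if anything falls off the work surface, if the arm or the gripper's body presses on something with over 40 N, if the wrist force passes 120 N, or if a joint passes its speed limit or range.

## Working session

There is one attempt and no reset: what is moved stays moved. The work goes in short steps, Python scripts to look and compute and a tool call to move; the robot and the scene stay as the last step left them, time stands still between calls to the robot, and variables do not carry over. Pictures are saved under pics/ and viewed, at most 10 in all, crops included, and the job is handed in when it is done.

Besides the shell and the picture viewer there is one more tool, called as name(argument=value, ...), one argument or row to a line, values as JSON. jog_arm: Moves the arm, as the interface text tells. Shifts and turns lie within -1 to 1; 1 stands for 0.15 m of shift or 90 degrees of turn. Its arguments: {"type":"object","properties":{"motion":{"type":"array","items":{"type":"object","properties":{"rx":{"type":"number"},"ry":{"type":"number"},"rz":{"type":"number"},"tx":{"type":"number"},"ty":{"type":"number"},"tz":{"type":"number"},"grip":{"type":"number"}}}},"force":{"type":"number"}},"required":["motion"]}

```bash
mkdir -p pics
cat > h.py <<'E'
import numpy as np, cv2
from plant import ctrl, viewer, ticket
def cam(n):
    d=viewer.get_image(n); return np.array(d["pixels"]),np.array(d["intrinsics"]),np.array(d["camera_from_world"])
def ray(K,T,u,v):
    R=T[:3,:3]; o=-R.T@T[:3,3]; d=R.T@np.linalg.inv(K)@[u,v,1]; return o,d/np.linalg.norm(d)
def onz(K,T,u,v,z):
    o,d=ray(K,T,u,v); return o+d*(z-o[2])/d[2]
def proj(K,T,p):
    q=K@(T[:3,:3]@np.array(p)+T[:3,3]); return q[:2]/q[2]
def tri(r1,r2):
    A=np.zeros((3,3));b=np.zeros(3)
    for o,d in (r1,r2):
        M=np.eye(3)-np.outer(d,d);A+=M;b+=M@o
    return np.linalg.solve(A,b)
def blobs(im,lo,hi,amin=25):
    m=cv2.inRange(cv2.cvtColor(im,cv2.COLOR_BGR2HSV),lo,hi)
    n,l,s,c=cv2.connectedComponentsWithStats(m)
    return [(c[i].round(1).tolist(),s[i].tolist()) for i in range(1,n) if s[i][4]>=amin]
E
python3 - <<'E'
from h import *
ims=[]
for n in ("side","top"):
    im,K,T=cam(n); ims.append(im); np.savez(n,im=im,K=K,T=T)
    print(n,"cam",(-T[:3,:3].T@T[:3,3]).round(3),"fwd",T[2,:3].round(2),"right",T[0,:3].round(2))
    for nm,lo,hi in (("blue",(95,90,50),(130,255,255)),("green",(40,90,40),(85,255,255))):
        for b in blobs(im,lo,hi): print(nm,b)
    cv2.imwrite(f"pics/{n}0.png",cv2.resize(im,(800,600)))
s=ctrl.get_state(); print(s["eef_pos"],s["tool_rot"],s["width"],s["time"])
E
```

```text
side cam [ 0.249 -0.737  0.416] fwd [ 0.33  0.88 -0.33] right [ 0.94 -0.35  0.  ]
blue ([253.2, 53.3], [251, 49, 5, 10, 35])
blue ([307.4, 74.8], [298, 64, 18, 23, 178])
blue ([329.8, 75.7], [325, 66, 12, 20, 129])
blue ([81.7, 78.8], [74, 78, 18, 3, 43])
blue ([288.5, 168.3], [278, 156, 22, 28, 346])
blue ([327.5, 191.5], [298, 180, 65, 28, 628])
blue ([193.9, 194.7], [190, 190, 9, 10, 80])
blue ([284.3, 204.6], [277, 194, 16, 24, 287])
blue ([256.2, 232.0], [243, 225, 28, 16, 356])
blue ([413.9, 316.3], [407, 306, 14, 21, 234])
green ([371.2, 211.3], [328, 196, 91, 36, 1427])
green ([315.7, 275.3], [308, 268, 16, 16, 218])
top cam [0.373 0.004 1.076] fwd [ 0.16  0.02 -0.99] right [ 0.02 -1.   -0.02]
blue ([105.3, 94.1], [75, 71, 62, 47, 2139])
blue ([187.4, 91.8], [174, 73, 26, 39, 824])
blue ([259.9, 82.3], [257, 72, 9, 21, 96])
blue ([273.0, 77.8], [271, 72, 5, 12, 45])
blue ([274.1, 91.2], [272, 88, 5, 8, 26])
blue ([281.7, 96.0], [279, 90, 6, 13, 44])
blue ([261.8, 109.3], [257, 103, 10, 16, 58])
blue ([273.7, 110.6], [271, 105, 7, 12, 41])
blue ([273.1, 128.1], [271, 122, 6, 1
[... 464 characters left out ...]
312.4, 94.1], [309, 88, 8, 13, 51])
green ([321.4, 94.0], [318, 88, 8, 14, 51])
green ([327.3, 99.1], [325, 96, 6, 7, 27])
green ([335.2, 99.6], [333, 97, 6, 6, 26])
green ([319.2, 110.8], [316, 104, 7, 14, 55])
green ([328.0, 112.1], [325, 105, 7, 14, 55])
green ([336.6, 107.7], [334, 105, 6, 7, 27])
green ([337.3, 119.5], [334, 113, 8, 14, 55])
green ([323.7, 126.7], [318, 121, 14, 14, 78])
green ([326.0, 133.4], [324, 131, 5, 6, 25])
green ([368.6, 182.2], [363, 177, 12, 11, 101])
[0.2777212  0.58701946 0.24936384] [[-9.04000721e-01  4.27530208e-01 -7.85438232e-04]
 [ 4.27530928e-01  9.03999343e-01 -1.57889153e-03]
 [ 3.50118199e-05 -1.76311822e-03 -9.99998445e-01]] 1.0024583887460545 0.1
```

View pics/side0.png

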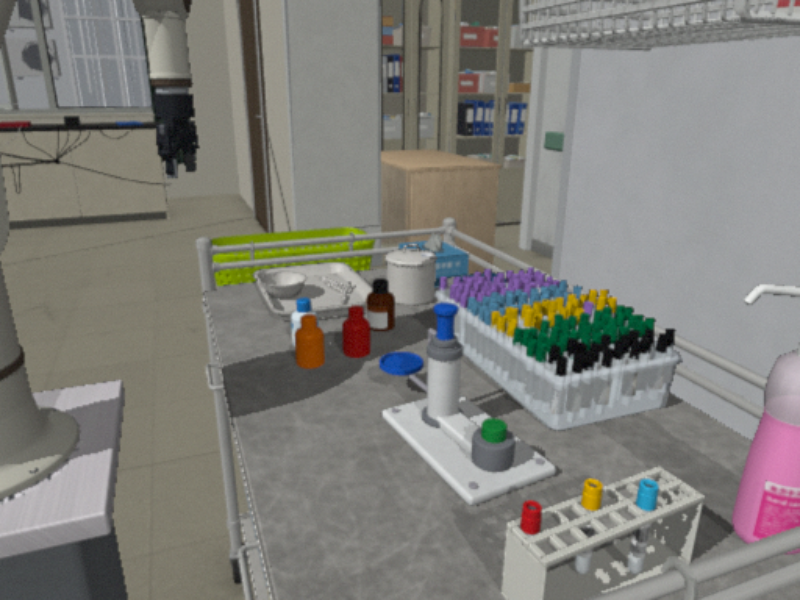

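View pics/top0.png

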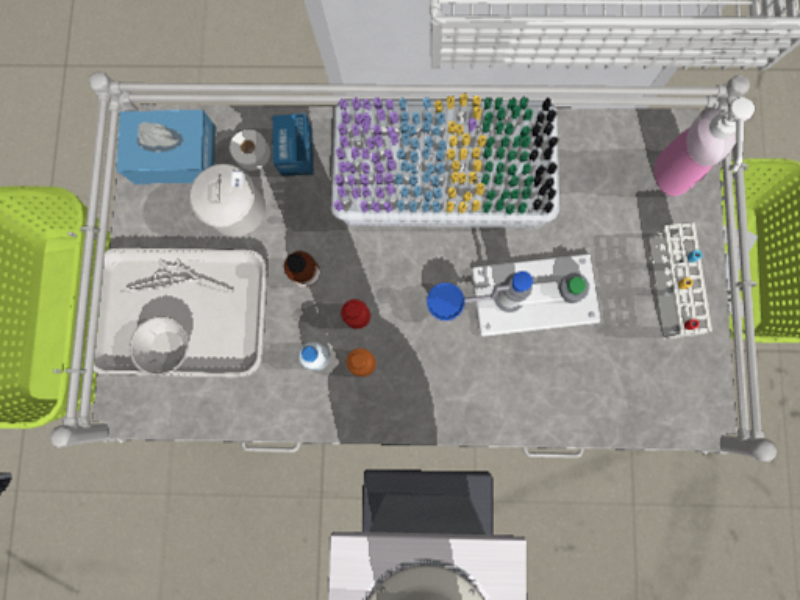

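Side view (800 px): the white bottle with the blue cap is at (303,320), with the orange bottle (309,345) and red bottle (356,335) nearby and the brown one at (380,305). The shelf is at (402,363), the knob at (446,320) and the green button at (493,430).
Top view: white/blue (312,357), orange (361,362), red (355,313), brown (301,267), shelf (445,301), knob (522,281), button (575,286).
Lookalikes are orange, red and brown. I choose the white one with the blue cap.

Run:
```python
from h import *
S=np.load("side.npz");Tn=np.load("top.npz")
sr=lambda u,v:ray(S["K"],S["T"],u,v)
tr=lambda u,v:ray(Tn["K"],Tn["T"],u,v)
tz=lambda u,v,z:onz(Tn["K"],Tn["T"],u,v,z).round(4)
sz=lambda u,v,z:onz(S["K"],S["T"],u,v,z).round(4)
print("cap tri",tri(sr(193.9,194.7),tr(197.6,226.1)).round(4),"cap top@.075",tz(197.6,226.1,.075), "side@.0715",sz(193.9,194.7,.0715))
print("shelf tri",tri(sr(256.2,232),tr(284.8,192.5)).round(4),tz(284.8,192.5,.048),sz(256.2,232,.047))
print("knob",tz(333.7,179.8,.168),"button",tz(368.6,182.2,.061), sz(315.7,273.5,.06))
k=tz(333.7,179.8,.168);b=tz(368.6,182.2,.061);s=tz(284.8,192.5,.048)
print("d knob-shelf",np.linalg.norm((k-s)[:2]),"knob-button",np.linalg.norm((k-b)[:2]),"ang",np.degrees(np.arctan2(*(s-b)[[1,0]])))
im=Tn["im"]
for nm,lo,hi in (("orange",(5,150,80),(15,255,255)),("red",(0,150,50),(4,255,200))):
    for c,st in blobs(im,lo,hi,80): print(nm,c,st,tz(*c,.06))
print("brown cap",tz(301/1.5625,262/1.5625,.09))
# crops
a=S["im"][170:250,170:290];c=im[140:260,170:290]
cv2.imwrite("pics/crop.png",np.hstack([cv2.resize(a,(400,267)),cv2.resize(c,(267,267))]))
```

```text
cap tri [0.4383 0.1911 0.0719] cap top@.075 [0.4384 0.1905 0.075 ] side@.0715 [0.4382 0.1923 0.0715]
shelf tri [ 0.5298 -0.0251  0.0468] [ 0.5303 -0.0253  0.048 ] [ 0.529  -0.0255  0.047 ]
knob [ 0.543  -0.1327  0.168 ] button [ 0.5582 -0.237   0.061 ] [ 0.5562 -0.2394  0.06  ]
d knob-shelf 0.1081482778411196 knob-button 0.10540175520360177 ang 97.50775911011407
orange [230.6, 231.6] [222, 223, 18, 18, 252] [0.4272 0.1096 0.06  ]
red [227.3, 200.7] [219, 192, 18, 18, 243] [0.5051 0.1206 0.06  ]
brown cap [0.5829 0.2068 0.09  ]
```

View pics/crop.png

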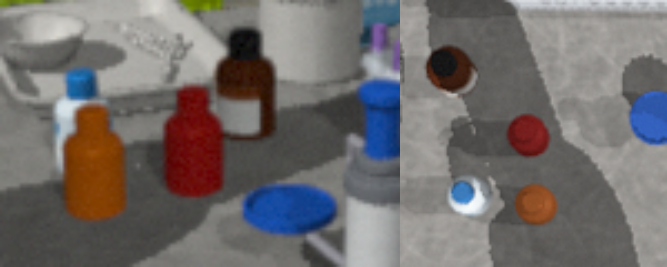

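The crop confirms it: the white bottle with the blue cap stands behind the orange one. The heights (0.072, 0.047) and the spacings (108 and 105 mm) fit the data given. I'll move above the bottle, with the fingers closing along lift x (about 7.5°).

jog_arm(
  motion=[
    {"tx": 0.1,"ty": -0.2,"rz": -0.06,"grip": 100},
    {"tx": 0.1,"ty": -0.2,"rz": -0.06},
    {"tx": 0.1,"ty": -0.2,"rz": -0.06},
    {"tx": 0.1,"ty": -0.2,"rz": -0.06},
    {"tx": 0.1,"ty": -0.2,"rz": -0.06},
    {"tx": 0.1,"ty": -0.2,"rz": -0.06},
    {"tx": 0.1,"ty": -0.2,"rz": -0.06},
    {"tx": 0.1,"ty": -0.2,"rz": -0.06},
    {"tx": 0.1,"ty": -0.2,"rz": -0.06},
    {"tx": 0.1,"ty": -0.2,"rz": -0.06},
  ],
)

```text
validation failed for argument at $.mo...
```

jog_arm(
  motion=[
    {"rx": 0,"ry": 0,"rz": -0.06,"tx": 0.1,"ty": -0.2,"tz": 0,"grip": 100},
    {"rx": 0,"ry": 0,"rz": -0.06,"tx": 0.1,"ty": -0.2,"tz": 0,"grip": 100},
    {"rx": 0,"ry": 0,"rz": -0.06,"tx": 0.1,"ty": -0.2,"tz": 0,"grip": 100},
    {"rx": 0,"ry": 0,"rz": -0.06,"tx": 0.1,"ty": -0.2,"tz": 0,"grip": 100},
    {"rx": 0,"ry": 0,"rz": -0.06,"tx": 0.1,"ty": -0.2,"tz": 0,"grip": 100},
    {"rx": 0,"ry": 0,"rz": -0.06,"tx": 0.1,"ty": -0.2,"tz": 0,"grip": 100},
    {"rx": 0,"ry": 0,"rz": -0.06,"tx": 0.1,"ty": -0.2,"tz": 0,"grip": 100},
    {"rx": 0,"ry": 0,"rz": -0.06,"tx": 0.1,"ty": -0.2,"tz": 0,"grip": 100},
    {"rx": 0,"ry": 0,"rz": -0.06,"tx": 0.1,"ty": -0.2,"tz": 0,"grip": 100},
    {"rx": 0,"ry": 0,"rz": -0.06,"tx": 0.1,"ty": -0.2,"tz": 0,"grip": 100},
  ],
)

```text
time: 0.93
eef_pos: [0.4281, 0.2858, 0.2501]
tool_rot: [[-0.181, 0.983, -0.0], [0.983, 0.181, -0.0], [-0.0, -0.0, -1.0]]
contact_force: [0.6, 0.5, 0.3]
width: 1.001
finger_force: 0.0
```

jog_arm(
  motion=[
    {"rx": 0,"ry": 0,"rz": -0.015,"tx": 0.035,"ty": -0.16,"tz": 0,"grip": 100},
    {"rx": 0,"ry": 0,"rz": -0.015,"tx": 0.035,"ty": -0.16,"tz": 0,"grip": 100},
    {"rx": 0,"ry": 0,"rz": 0,"tx": 0,"ty": -0.16,"tz": 0,"grip": 100},
    {"rx": 0,"ry": 0,"rz": 0,"tx": 0,"ty": -0.155,"tz": 0,"grip": 100},
    {"rx": 0,"ry": 0,"rz": 0,"tx": 0,"ty": 0,"tz": -0.2,"grip": 100},
    {"rx": 0,"ry": 0,"rz": 0,"tx": 0,"ty": 0,"tz": -0.2,"grip": 100},
    {"rx": 0,"ry": 0,"rz": 0,"tx": 0,"ty": 0,"tz": -0.2,"grip": 100},
    {"rx": 0,"ry": 0,"rz": 0,"tx": 0,"ty": 0,"tz": -0.07,"grip": 100},
    {"rx": 0,"ry": 0,"rz": 0,"tx": 0,"ty": 0,"tz": 0,"grip": 100},
  ],
)

```text
time: 1.68
eef_pos: [0.4361, 0.1913, 0.1471]
tool_rot: [[-0.139, 0.99, -0.006], [0.99, 0.139, -0.003], [-0.002, -0.006, -1.0]]
contact_force: [-0.5, -0.6, 1.3]
width: 1.001
finger_force: 0.0
```

Run:
```python
from h import *
im,K,T=cam("wrist"); cv2.imwrite("pics/w1.png",im)
print(ctrl.get_state()["eef_pos"])
for b in blobs(im,(95,90,50),(130,255,255),80): print(b,onz(K,T,*b[0],.078).round(4))
print(proj(K,T,(.4383,.191,.08)))
```

```text
[0.43747317 0.19203464 0.14898913]
([258.8, 172.2], [237, 168, 48, 17, 106]) [0.4313 0.222  0.078 ]
([261.5, 210.2], [245, 191, 34, 39, 1064]) [0.4371 0.1948 0.078 ]
[262.38639837 216.43276837]
```

View pics/w1.png

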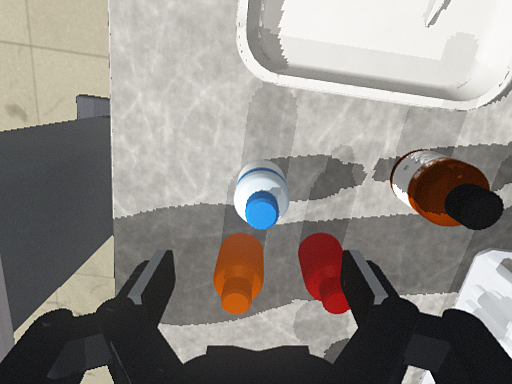

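The wrist view shows the blue cap at (262,212), centred between the fingers, with orange and red clear of them. I'll descend and grip.

jog_arm(
  motion=[
    {"rx": 0,"ry": 0,"rz": 0,"tx": 0,"ty": 0,"tz": -0.14,"grip": 100},
    {"rx": 0,"ry": 0,"rz": 0,"tx": 0,"ty": 0,"tz": -0.14,"grip": 100},
    {"rx": 0,"ry": 0,"rz": 0,"tx": 0,"ty": 0,"tz": -0.14,"grip": 100},
    {"rx": 0,"ry": 0,"rz": 0,"tx": 0,"ty": 0,"tz": -0.14,"grip": 100},
    {"rx": 0,"ry": 0,"rz": 0,"tx": 0,"ty": 0,"tz": -0.13,"grip": 100},
    {"rx": 0,"ry": 0,"rz": 0,"tx": 0,"ty": 0,"tz": 0,"grip": 100},
    {"rx": 0,"ry": 0,"rz": 0,"tx": 0,"ty": 0,"tz": 0,"grip": 60},
    {"rx": 0,"ry": 0,"rz": 0,"tx": 0,"ty": 0,"tz": 0,"grip": 40},
    {"rx": 0,"ry": 0,"rz": 0,"tx": 0,"ty": 0,"tz": 0,"grip": 30},
    {"rx": 0,"ry": 0,"rz": 0,"tx": 0,"ty": 0,"tz": 0,"grip": 30},
  ],
  force=30,
)

```text
time: 2.57
eef_pos: [0.4397, 0.193, 0.0481]
tool_rot: [[-0.139, 0.99, 0.003], [0.99, 0.139, 0.001], [0.001, 0.003, -1.0]]
contact_force: [-2.0, 0.2, 5.3]
width: 0.516
finger_force: 29.9
```

jog_arm(
  motion=[
    {"rx": 0,"ry": 0,"rz": 0,"tx": 0,"ty": 0,"tz": 0,"grip": 30},
    {"rx": 0,"ry": 0,"rz": 0,"tx": 0,"ty": 0,"tz": 0,"grip": 30},
    {"rx": 0,"ry": 0,"rz": 0,"tx": 0,"ty": 0,"tz": 0,"grip": 30},
    {"rx": 0,"ry": 0,"rz": 0,"tx": 0,"ty": 0,"tz": 0,"grip": 30},
  ],
)

```text
time: 2.9
eef_pos: [0.4397, 0.193, 0.0481]
tool_rot: [[-0.139, 0.99, 0.003], [0.99, 0.139, 0.001], [0.001, 0.003, -1.0]]
contact_force: [-1.0, -0.6, 5.6]
width: 0.519
finger_force: 29.9
```

jog_arm(
  motion=[
    {"rx": 0,"ry": 0,"rz": 0,"tx": 0,"ty": 0,"tz": 0.1,"grip": 30},
    {"rx": 0,"ry": 0,"rz": 0,"tx": 0,"ty": 0,"tz": 0.17,"grip": 30},
    {"rx": 0,"ry": 0,"rz": 0,"tx": 0,"ty": 0,"tz": 0.17,"grip": 30},
    {"rx": 0,"ry": 0,"rz": 0,"tx": 0,"ty": 0,"tz": 0.17,"grip": 30},
    {"rx": 0,"ry": 0,"rz": 0,"tx": 0,"ty": 0,"tz": 0.17,"grip": 30},
    {"rx": 0,"ry": 0,"rz": 0,"tx": 0.03,"ty": -0.07,"tz": 0.07,"grip": 30},
    {"rx": 0,"ry": 0,"rz": 0,"tx": 0.07,"ty": -0.15,"tz": 0,"grip": 30},
    {"rx": 0,"ry": 0,"rz": 0,"tx": 0.07,"ty": -0.15,"tz": 0,"grip": 30},
    {"rx": 0,"ry": 0,"rz": 0,"tx": 0.07,"ty": -0.15,"tz": 0,"grip": 30},
    {"rx": 0,"ry": 0,"rz": 0,"tx": 0.07,"ty": -0.15,"tz": 0,"grip": 30},
  ],
)

```text
time: 3.73
eef_pos: [0.4855, 0.091, 0.1752]
tool_rot: [[-0.14, 0.99, 0.002], [0.99, 0.14, 0.001], [0.0, 0.002, -1.0]]
contact_force: [0.4, 0.5, -1.0]
width: 0.52
finger_force: 31.1
```

jog_arm(
  motion=[
    {"rx": 0,"ry": 0,"rz": 0,"tx": 0.07,"ty": -0.15,"tz": 0,"grip": 30},
    {"rx": 0,"ry": 0,"rz": 0,"tx": 0.07,"ty": -0.15,"tz": 0,"grip": 30},
    {"rx": 0,"ry": 0,"rz": 0,"tx": 0.07,"ty": -0.15,"tz": 0,"grip": 30},
    {"rx": 0,"ry": 0,"rz": 0,"tx": 0.05,"ty": -0.15,"tz": 0,"grip": 30},
    {"rx": 0,"ry": 0,"rz": 0,"tx": 0.03,"ty": -0.12,"tz": 0,"grip": 30},
    {"rx": 0,"ry": 0,"rz": 0,"tx": 0,"ty": -0.06,"tz": 0,"grip": 30},
    {"rx": 0,"ry": 0,"rz": 0,"tx": 0,"ty": 0,"tz": 0,"grip": 30},
    {"rx": 0,"ry": 0,"rz": 0,"tx": 0,"ty": 0,"tz": 0,"grip": 30},
  ],
)

```text
time: 4.4
eef_pos: [0.528, -0.0246, 0.1742]
tool_rot: [[-0.138, 0.99, 0.0], [0.99, 0.138, 0.001], [0.001, 0.0, -1.0]]
contact_force: [0.4, 1.0, -0.9]
width: 0.519
finger_force: 31.1
```

Run:
```python
from h import *
s=ctrl.get_state();print(s["eef_pos"],s["tool_rot"],s["width"],s["contact_force"])
o=[]
for n in ("side","top"):
    im,K,T=cam(n); o.append(im[40:280,150:450])
    for b in blobs(im,(95,90,50),(130,255,255),25): print(n,b)
cv2.imwrite("pics/p2.png",cv2.resize(np.hstack(o),(800,320)))
```

```text
[ 0.5279956  -0.02464278  0.17418588] [[-1.38406051e-01  9.90375564e-01  8.19478676e-05]
 [ 9.90375341e-01  1.38405963e-01  6.87980116e-04]
 [ 6.70016622e-04  1.76379759e-04 -9.99999760e-01]] 0.5194988854576162 [ 0.3663002   0.95063927 -0.86309361]
side ([306.8, 66.7], [298, 64, 18, 11, 79])
side ([329.8, 75.6], [325, 66, 12, 20, 126])
side ([307.9, 81.3], [302, 72, 13, 15, 97])
side ([81.8, 78.9], [74, 78, 18, 3, 46])
side ([288.8, 168.7], [278, 156, 26, 27, 370])
side ([256.0, 167.0], [251, 162, 11, 11, 114])
side ([326.7, 191.6], [298, 180, 65, 28, 586])
side ([284.6, 204.7], [278, 194, 15, 24, 273])
side ([256.2, 232.0], [242, 225, 29, 16, 364])
side ([413.9, 316.3], [407, 306, 14, 21, 235])
top ([105.4, 94.1], [75, 71, 63, 47, 2145])
top ([187.4, 92.0], [174, 73, 26, 39, 848])
top ([259.8, 82.2], [257, 72, 9, 21, 79])
top ([273.0, 77.9], [271, 72, 5, 12, 43])
top ([281.7, 95.9], [279, 90, 6, 13, 43])
top ([260.9, 107.0], [257, 104, 9, 7, 34])
top ([444.0, 163.4], [440, 160, 10, 8, 50])
top ([335.1, 179.7], [331, 174, 10, 13, 107])
```

View pics/p2.png

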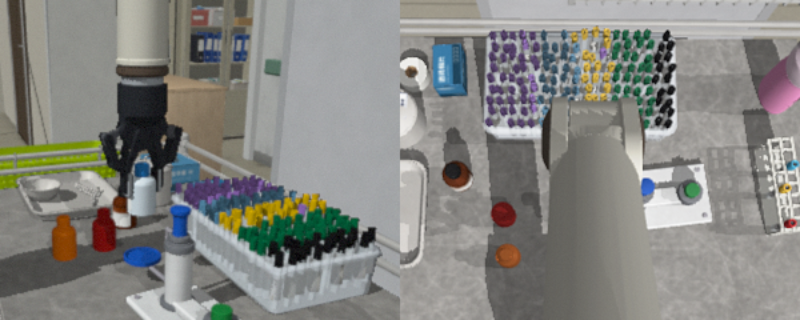

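The side view shows the bottle hanging upright at (256,167), in the same column as the shelf at (256,232). I'll lower it in small steps.

jog_arm(
  motion=[
    {"rx": 0,"ry": 0,"rz": 0,"tx": 0.01,"ty": -0.005,"tz": -0.1,"grip": 30},
    {"rx": 0,"ry": 0,"rz": 0,"tx": 0,"ty": 0,"tz": -0.1,"grip": 30},
    {"rx": 0,"ry": 0,"rz": 0,"tx": 0,"ty": 0,"tz": -0.1,"grip": 30},
    {"rx": 0,"ry": 0,"rz": 0,"tx": 0,"ty": 0,"tz": -0.1,"grip": 30},
    {"rx": 0,"ry": 0,"rz": 0,"tx": 0,"ty": 0,"tz": -0.08,"grip": 30},
    {"rx": 0,"ry": 0,"rz": 0,"tx": 0,"ty": 0,"tz": 0,"grip": 30},
    {"rx": 0,"ry": 0,"rz": 0,"tx": 0,"ty": 0,"tz": 0,"grip": 30},
  ],
)

```text
time: 5.08
eef_pos: [0.5293, -0.0249, 0.1014]
tool_rot: [[-0.14, 0.99, -0.002], [0.99, 0.14, 0.0], [0.001, -0.002, -1.0]]
contact_force: [0.3, 0.2, -1.8]
width: 0.519
finger_force: 31.1
```

jog_arm(
  motion=[
    {"rx": 0,"ry": 0,"rz": 0,"tx": 0,"ty": 0,"tz": -0.015,"grip": 30},
    {"rx": 0,"ry": 0,"rz": 0,"tx": 0,"ty": 0,"tz": -0.01,"grip": 30},
    {"rx": 0,"ry": 0,"rz": 0,"tx": 0,"ty": 0,"tz": 0,"grip": 30},
    {"rx": 0,"ry": 0,"rz": 0,"tx": 0,"ty": 0,"tz": 0,"grip": 30},
  ],
)

```text
time: 5.42
eef_pos: [0.5303, -0.0259, 0.0986]
tool_rot: [[-0.139, 0.99, 0.001], [0.99, 0.139, 0.0], [-0.0, 0.001, -1.0]]
contact_force: [-0.6, 0.0, -1.6]
width: 0.519
finger_force: 31.1
```

Run:
```python
from h import *
im,K,T=cam("side"); cv2.imwrite("pics/s3.png",cv2.resize(im[100:300,180:360],(720,600),interpolation=cv2.INTER_NEAREST) if 0 else cv2.resize(im[120:270,200:340],(560,600)))
s=ctrl.get_state();print(s["eef_pos"],s["contact_force"],s["width"])
```

```text
[ 0.53020589 -0.02593629  0.09853778] [-0.12856981  0.17851822 -1.0967029 ] 0.5189326469625137
```

View pics/s3.png

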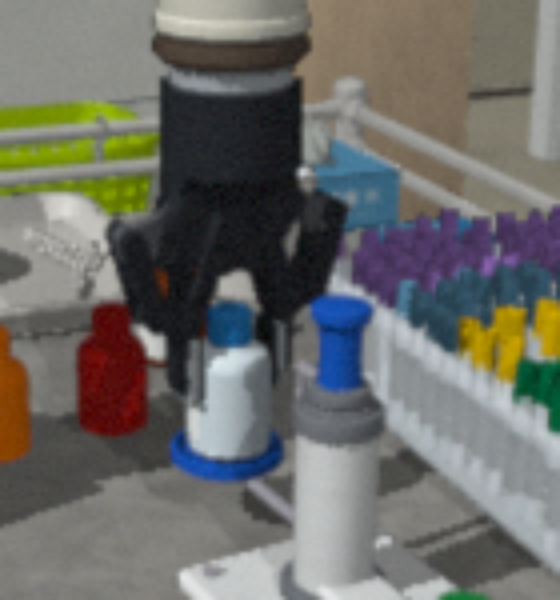

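The bottle (base at (228,455)) is centred over the shelf (227,455), just above the floor. I'll creep down to contact.

jog_arm(
  motion=[
    {"rx": 0,"ry": 0,"rz": 0,"tx": 0,"ty": 0,"tz": -0.015,"grip": 30},
    {"rx": 0,"ry": 0,"rz": 0,"tx": 0,"ty": 0,"tz": 0,"grip": 30},
    {"rx": 0,"ry": 0,"rz": 0,"tx": 0,"ty": 0,"tz": 0,"grip": 30},
  ],
)

```text
time: 5.72
eef_pos: [0.5298, -0.0259, 0.0957]
tool_rot: [[-0.139, 0.99, -0.0], [0.99, 0.139, 0.0], [0.0, -0.0, -1.0]]
contact_force: [-0.9, -0.7, -1.3]
width: 0.521
finger_force: 31.1
```

jog_arm(
  motion=[
    {"rx": 0,"ry": 0,"rz": 0,"tx": 0,"ty": 0,"tz": -0.01,"grip": 30},
    {"rx": 0,"ry": 0,"rz": 0,"tx": 0,"ty": 0,"tz": 0,"grip": 30},
    {"rx": 0,"ry": 0,"rz": 0,"tx": 0,"ty": 0,"tz": 0,"grip": 30},
  ],
)

```text
time: 5.97
eef_pos: [0.5298, -0.0259, 0.0942]
tool_rot: [[-0.139, 0.99, -0.0], [0.99, 0.139, 0.0], [0.0, -0.0, -1.0]]
contact_force: [-0.1, -0.5, -1.5]
width: 0.518
finger_force: 31.1
```

jog_arm(
  motion=[
    {"rx": 0,"ry": 0,"rz": 0,"tx": 0,"ty": 0,"tz": -0.008,"grip": 30},
    {"rx": 0,"ry": 0,"rz": 0,"tx": 0,"ty": 0,"tz": 0,"grip": 30},
    {"rx": 0,"ry": 0,"rz": 0,"tx": 0,"ty": 0,"tz": 0,"grip": 30},
  ],
)

```text
time: 6.22
eef_pos: [0.53, -0.0259, 0.0931]
tool_rot: [[-0.139, 0.99, 0.0], [0.99, 0.139, 0.0], [0.0, 0.0, -1.0]]
contact_force: [0.3, -0.1, -0.1]
width: 0.52
finger_force: 31.4
```

jog_arm(
  motion=[
    {"rx": 0,"ry": 0,"rz": 0,"tx": 0,"ty": 0,"tz": -0.006,"grip": 30},
    {"rx": 0,"ry": 0,"rz": 0,"tx": 0,"ty": 0,"tz": 0,"grip": 30},
    {"rx": 0,"ry": 0,"rz": 0,"tx": 0,"ty": 0,"tz": 0,"grip": 30},
  ],
)

```text
time: 6.47
eef_pos: [0.53, -0.0259, 0.0928]
tool_rot: [[-0.139, 0.99, 0.0], [0.99, 0.139, 0.0], [0.0, 0.0, -1.0]]
contact_force: [-2.2, 0.1, 4.7]
width: 0.52
finger_force: 32.0
```

Contact at 4.7 N. I'll release the bottle slowly and rise.

jog_arm(
  motion=[
    {"rx": 0,"ry": 0,"rz": 0,"tx": 0,"ty": 0,"tz": 0.003,"grip": 56},
    {"rx": 0,"ry": 0,"rz": 0,"tx": 0,"ty": 0,"tz": 0,"grip": 60},
    {"rx": 0,"ry": 0,"rz": 0,"tx": 0,"ty": 0,"tz": 0,"grip": 70},
    {"rx": 0,"ry": 0,"rz": 0,"tx": 0,"ty": 0,"tz": 0,"grip": 85},
    {"rx": 0,"ry": 0,"rz": 0,"tx": 0,"ty": 0,"tz": 0,"grip": 100},
    {"rx": 0,"ry": 0,"rz": 0,"tx": 0,"ty": 0,"tz": 0,"grip": 100},
    {"rx": 0,"ry": 0,"rz": 0,"tx": 0,"ty": 0,"tz": 0,"grip": 100},
    {"rx": 0,"ry": 0,"rz": 0,"tx": 0,"ty": 0,"tz": 0.05,"grip": 100},
    {"rx": 0,"ry": 0,"rz": 0,"tx": 0,"ty": 0,"tz": 0.1,"grip": 100},
    {"rx": 0,"ry": 0,"rz": 0,"tx": 0,"ty": 0,"tz": 0.15,"grip": 100},
  ],
)

```text
time: 7.3
eef_pos: [0.5283, -0.0259, 0.1369]
tool_rot: [[-0.139, 0.99, -0.004], [0.99, 0.139, 0.0], [0.001, -0.004, -1.0]]
contact_force: [0.5, 0.6, 0.3]
width: 1.002
finger_force: 0.0
```

jog_arm(
  motion=[
    {"rx": 0,"ry": 0,"rz": 0,"tx": 0,"ty": 0,"tz": 0.2,"grip": 100},
    {"rx": 0,"ry": 0,"rz": 0,"tx": 0,"ty": 0,"tz": 0.2,"grip": 100},
    {"rx": 0,"ry": 0,"rz": 0,"tx": 0,"ty": 0,"tz": 0.2,"grip": 60},
    {"rx": 0,"ry": 0,"rz": 0,"tx": 0,"ty": 0,"tz": 0.1,"grip": 20},
    {"rx": 0,"ry": 0,"rz": 0,"tx": 0,"ty": 0,"tz": 0,"grip": 0},
  ],
)

```text
time: 7.72
eef_pos: [0.5326, -0.026, 0.2476]
tool_rot: [[-0.139, 0.99, 0.008], [0.99, 0.139, 0.0], [-0.001, 0.008, -1.0]]
contact_force: [1.0, -0.1, -0.8]
width: 0.603
finger_force: 0.0
```

Run:
```python
from h import *
im,K,T=cam("side"); cv2.imwrite("pics/s4.png",cv2.resize(im[120:300,200:370],(567,600)))
s=ctrl.get_state();print(s["eef_pos"],s["contact_force"],s["width"])
im,K,T=cam("top")
for b in blobs(im,(95,90,50),(130,255,255),25)+blobs(im,(40,90,40),(85,255,255),80): print(b)
im,K,T=cam("wrist"); cv2.imwrite("pics/w4.png",im)
```

```text
[ 0.53128704 -0.02591847  0.24527544] [ 0.0171781  -0.14300245 -0.47836527] 0.5157532402975041
([105.4, 94.1], [75, 71, 62, 47, 2144])
([187.4, 92.0], [174, 73, 26, 39, 849])
([259.8, 82.2], [257, 72, 9, 21, 81])
([273.0, 77.8], [271, 72, 5, 12, 40])
([444.0, 163.4], [440, 160, 10, 8, 50])
([319.4, 73.5], [317, 63, 6, 23, 85])
([330.5, 68.0], [325, 62, 13, 14, 89])
([334.6, 87.4], [329, 81, 11, 13, 81])
([368.6, 182.2], [363, 177, 12, 11, 100])
```

View pics/s4.png

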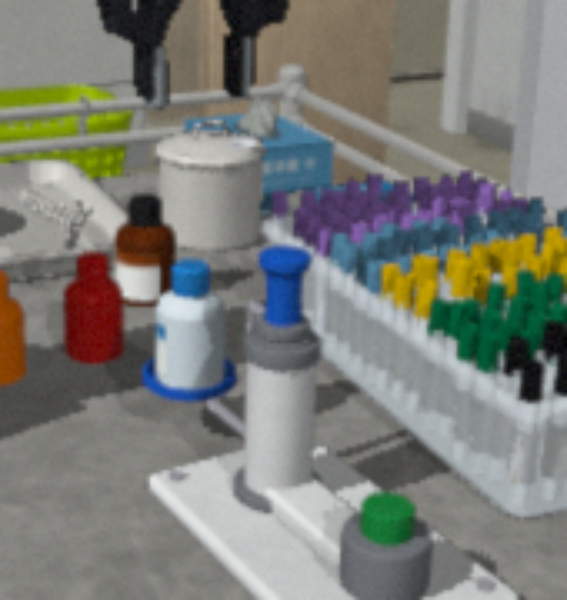

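The bottle stands upright in the shelf at (190,335) and the arm is clear. The button at (388,518) is still up. Next I'll go to the button with the gripper shut.

jog_arm(
  motion=[
    {"rx": 0,"ry": 0,"rz": 0,"tx": 0.02,"ty": -0.17,"tz": 0,"grip": 0},
    {"rx": 0,"ry": 0,"rz": 0,"tx": 0.02,"ty": -0.18,"tz": 0,"grip": 0},
    {"rx": 0,"ry": 0,"rz": 0,"tx": 0.02,"ty": -0.18,"tz": 0,"grip": 0},
    {"rx": 0,"ry": 0,"rz": 0,"tx": 0.02,"ty": -0.18,"tz": 0,"grip": 0},
    {"rx": 0,"ry": 0,"rz": 0,"tx": 0.02,"ty": -0.18,"tz": 0,"grip": 0},
    {"rx": 0,"ry": 0,"rz": 0,"tx": 0.02,"ty": -0.18,"tz": 0,"grip": 0},
    {"rx": 0,"ry": 0,"rz": 0,"tx": 0.03,"ty": -0.18,"tz": 0,"grip": 0},
    {"rx": 0,"ry": 0,"rz": 0,"tx": 0.02,"ty": -0.164,"tz": 0,"grip": 0},
    {"rx": 0,"ry": 0,"rz": 0,"tx": 0,"ty": 0,"tz": 0,"grip": 0},
    {"rx": 0,"ry": 0,"rz": 0,"tx": 0,"ty": 0,"tz": 0,"grip": 0},
  ],
)

```text
time: 8.7
eef_pos: [0.5538, -0.2397, 0.2405]
tool_rot: [[-0.135, 0.991, -0.004], [0.991, 0.135, 0.001], [0.001, -0.004, -1.0]]
contact_force: [0.3, 0.3, -1.2]
width: 0.002
finger_force: 0.0
```

Run:
```python
from h import *
s=ctrl.get_state();print(s["eef_pos"],s["contact_force"],s["width"])
for n in ("wrist","top"):
    im,K,T=cam(n)
    for b in blobs(im,(95,90,50),(130,255,255),300 if n=="wrist" else 60): print(n,"blue",b,onz(K,T,*b[0],.168).round(4))
    for b in blobs(im,(40,90,40),(85,255,255),300 if n=="wrist" else 80): print(n,"green",b,onz(K,T,*b[0],.06).round(4))
    if n=="wrist": cv2.imwrite("pics/w5.png",im)
```

```text
[ 0.55381576 -0.23971935  0.24049036] [ 0.31773456  0.28595021 -1.19673778] 0.001925394751253705
wrist blue ([266.3, 51.2], [242, 25, 49, 53, 2007]) [ 0.5436 -0.1341  0.168 ]
wrist green ([432.6, 28.2], [417, 18, 31, 23, 443]) [ 0.6927 -0.0816  0.06  ]
wrist green ([490.8, 31.5], [473, 21, 35, 23, 521]) [ 0.7465 -0.077   0.06  ]
wrist green ([442.6, 54.0], [416, 29, 53, 50, 1203]) [ 0.709  -0.1011  0.06  ]
wrist green ([489.2, 63.1], [463, 52, 49, 26, 790]) [ 0.7554 -0.1027  0.06  ]
wrist green ([414.8, 75.7], [402, 67, 27, 18, 343]) [ 0.689 -0.123  0.06 ]
wrist green ([467.1, 89.8], [426, 81, 80, 19, 1078]) [ 0.7434 -0.1285  0.06  ]
wrist green ([410.8, 99.9], [398, 92, 27, 16, 338]) [ 0.692 -0.145  0.06 ]
wrist green ([466.9, 115.8], [421, 104, 91, 25, 1281]) [ 0.7522 -0.1521  0.06  ]
wrist green ([262.0, 171.5], [250, 158, 26, 27, 521]) [ 0.5569 -0.2372  0.06  ]
top blue ([105.4, 94.1], [75, 71, 63, 47, 2145]) [0.7425 0.4083 0.168 ]
top blue ([187.4, 92.0], [174, 73, 26, 39, 848]) [0.7499 0.2121 0.168 ]
top blue ([260.0, 82.6], [257, 72, 9, 21, 89]) [0.7753 0.0399 0.168 ]
top blue ([333.7, 179.9], [328, 174, 13, 13, 141]) [ 0.5427 -0.1327  0.168 ]
top blue ([282.4, 196.1], [273, 182, 25, 23, 152]) [ 0.5036 -0.0166  0.168 ]
top blue ([286.4, 188.3], [282, 184, 10, 10, 84]) [ 0.5217 -0.0254  0.168 ]
top green ([319.4, 73.5], [317, 63, 6, 23, 84]) [ 0.8505 -0.1134  0.06  ]
top green ([330.4, 68.0], [325, 63, 13, 13, 82]) [ 0.8663 -0.1428  0.06  ]
top green ([334.0, 88.3], [328, 81, 11, 14, 94]) [ 0.8092 -0.1518  0.06  ]
top green ([368.6, 182.2], [363, 177, 12, 11, 100]) [ 0.5584 -0.2372  0.06  ]
```

View pics/w5.png

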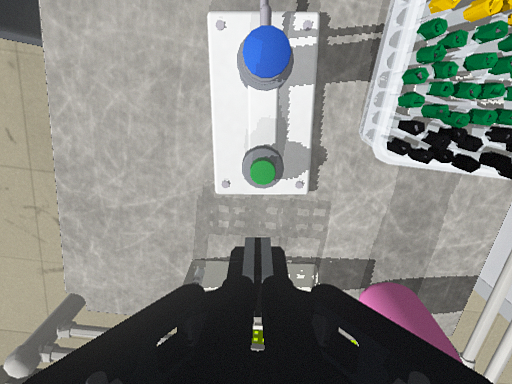

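The wrist view shows the knob at (266,51) and the button at (262,171), at (0.557, -0.2375), which agrees with the earlier fix. Going down.

jog_arm(
  motion=[
    {"rx": 0,"ry": 0,"rz": 0,"tx": 0.02,"ty": 0.014,"tz": -0.1,"grip": 0},
    {"rx": 0,"ry": 0,"rz": 0,"tx": 0,"ty": 0,"tz": -0.18,"grip": 0},
    {"rx": 0,"ry": 0,"rz": 0,"tx": 0,"ty": 0,"tz": -0.18,"grip": 0},
    {"rx": 0,"ry": 0,"rz": 0,"tx": 0,"ty": 0,"tz": -0.18,"grip": 0},
    {"rx": 0,"ry": 0,"rz": 0,"tx": 0,"ty": 0,"tz": -0.18,"grip": 0},
    {"rx": 0,"ry": 0,"rz": 0,"tx": 0,"ty": 0,"tz": -0.14,"grip": 0},
    {"rx": 0,"ry": 0,"rz": 0,"tx": 0,"ty": 0,"tz": -0.05,"grip": 0},
    {"rx": 0,"ry": 0,"rz": 0,"tx": 0,"ty": 0,"tz": 0,"grip": 0},
    {"rx": 0,"ry": 0,"rz": 0,"tx": 0,"ty": 0,"tz": 0,"grip": 0},
    {"rx": 0,"ry": 0,"rz": 0,"tx": 0,"ty": 0,"tz": 0,"grip": 0},
  ],
)

```text
time: 9.63
eef_pos: [0.5596, -0.2358, 0.0927]
tool_rot: [[-0.14, 0.99, 0.002], [0.99, 0.14, -0.001], [-0.001, 0.002, -1.0]]
contact_force: [0.4, -0.3, 0.7]
width: 0.002
finger_force: 0.0
```

jog_arm(
  motion=[
    {"rx": 0,"ry": 0,"rz": 0,"tx": 0,"ty": 0,"tz": -0.02,"grip": 0},
    {"rx": 0,"ry": 0,"rz": 0,"tx": 0,"ty": 0,"tz": -0.02,"grip": 0},
    {"rx": 0,"ry": 0,"rz": 0,"tx": 0,"ty": 0,"tz": -0.02,"grip": 0},
    {"rx": 0,"ry": 0,"rz": 0,"tx": 0,"ty": 0,"tz": 0,"grip": 0},
    {"rx": 0,"ry": 0,"rz": 0,"tx": 0,"ty": 0,"tz": 0,"grip": 0},
  ],
)

```text
time: 10.05
eef_pos: [0.5582, -0.2359, 0.0821]
tool_rot: [[-0.139, 0.99, -0.0], [0.99, 0.139, 0.0], [0.0, -0.0, -1.0]]
contact_force: [0.3, -0.0, -0.9]
width: -0.002
finger_force: 0.0
```

jog_arm(
  motion=[
    {"rx": 0,"ry": 0,"rz": 0,"tx": 0,"ty": 0,"tz": -0.02,"grip": 0},
    {"rx": 0,"ry": 0,"rz": 0,"tx": 0,"ty": 0,"tz": -0.02,"grip": 0},
    {"rx": 0,"ry": 0,"rz": 0,"tx": 0,"ty": 0,"tz": -0.015,"grip": 0},
    {"rx": 0,"ry": 0,"rz": 0,"tx": 0,"ty": 0,"tz": 0,"grip": 0},
    {"rx": 0,"ry": 0,"rz": 0,"tx": 0,"ty": 0,"tz": 0,"grip": 0},
  ],
)

```text
time: 10.47
eef_pos: [0.5584, -0.2359, 0.0736]
tool_rot: [[-0.139, 0.99, -0.0], [0.99, 0.139, 0.0], [0.0, -0.0, -1.0]]
contact_force: [0.4, -0.0, -0.6]
width: 0.0
finger_force: 0.2
```

jog_arm(
  motion=[
    {"rx": 0,"ry": 0,"rz": 0,"tx": 0,"ty": 0,"tz": -0.01,"grip": 0},
    {"rx": 0,"ry": 0,"rz": 0,"tx": 0,"ty": 0,"tz": 0,"grip": 0},
    {"rx": 0,"ry": 0,"rz": 0,"tx": 0,"ty": 0,"tz": 0,"grip": 0},
  ],
)

```text
time: 10.72
eef_pos: [0.5585, -0.236, 0.073]
tool_rot: [[-0.139, 0.99, 0.0], [0.99, 0.139, 0.0], [-0.0, 0.0, -1.0]]
contact_force: [-2.9, 1.7, 6.4]
width: -0.002
finger_force: 3.0
```

jog_arm(
  motion=[
    {"rx": 0,"ry": 0,"rz": 0,"tx": 0,"ty": 0,"tz": -0.01,"grip": 0},
    {"rx": 0,"ry": 0,"rz": 0,"tx": 0,"ty": 0,"tz": 0,"grip": 0},
    {"rx": 0,"ry": 0,"rz": 0,"tx": 0,"ty": 0,"tz": 0,"grip": 0},
  ],
)

```text
time: 10.97
eef_pos: [0.5586, -0.2361, 0.0726]
tool_rot: [[-0.139, 0.99, 0.0], [0.99, 0.139, -0.0], [-0.0, 0.0, -1.0]]
contact_force: [-5.0, 1.6, 13.8]
width: 0.003
finger_force: 7.2
```

The button is bottomed (13.8 N at the expected depth). I'll rise, open, and go over the knob.

jog_arm(
  motion=[
    {"rx": 0,"ry": 0,"rz": 0,"tx": 0,"ty": 0,"tz": 0.1,"grip": 0},
    {"rx": 0,"ry": 0,"rz": 0,"tx": 0,"ty": 0,"tz": 0.2,"grip": 0},
    {"rx": 0,"ry": 0,"rz": 0,"tx": 0,"ty": 0,"tz": 0.2,"grip": 30},
    {"rx": 0,"ry": 0,"rz": 0,"tx": 0,"ty": 0,"tz": 0.2,"grip": 60},
    {"rx": 0,"ry": 0,"rz": 0,"tx": 0,"ty": 0,"tz": 0.2,"grip": 100},
    {"rx": 0,"ry": 0,"rz": 0,"tx": 0,"ty": 0,"tz": 0.2,"grip": 100},
    {"rx": 0,"ry": 0,"rz": 0,"tx": 0,"ty": 0,"tz": 0.1,"grip": 100},
    {"rx": 0,"ry": 0,"rz": 0,"tx": 0,"ty": 0,"tz": 0,"grip": 100},
  ],
)

```text
time: 11.63
eef_pos: [0.5606, -0.2368, 0.2554]
tool_rot: [[-0.139, 0.99, 0.007], [0.99, 0.139, -0.002], [-0.003, 0.007, -1.0]]
contact_force: [0.3, 0.2, 0.9]
width: 0.846
finger_force: 0.0
```

jog_arm(
  motion=[
    {"rx": 0,"ry": 0,"rz": 0,"tx": -0.02,"ty": 0.12,"tz": 0,"grip": 100},
    {"rx": 0,"ry": 0,"rz": 0,"tx": -0.02,"ty": 0.14,"tz": 0,"grip": 100},
    {"rx": 0,"ry": 0,"rz": 0,"tx": -0.02,"ty": 0.14,"tz": 0,"grip": 100},
    {"rx": 0,"ry": 0,"rz": 0,"tx": -0.02,"ty": 0.14,"tz": 0,"grip": 100},
    {"rx": 0,"ry": 0,"rz": 0,"tx": -0.022,"ty": 0.14,"tz": 0,"grip": 100},
    {"rx": 0,"ry": 0,"rz": 0,"tx": 0,"ty": 0,"tz": 0,"grip": 100},
    {"rx": 0,"ry": 0,"rz": 0,"tx": 0,"ty": 0,"tz": 0,"grip": 100},
    {"rx": 0,"ry": 0,"rz": 0,"tx": 0,"ty": 0,"tz": 0,"grip": 100},
  ],
)

```text
time: 12.3
eef_pos: [0.5426, -0.1344, 0.2502]
tool_rot: [[-0.139, 0.99, -0.001], [0.99, 0.139, -0.0], [-0.0, -0.001, -1.0]]
contact_force: [-0.2, -1.8, 0.5]
width: 1.0
finger_force: 0.0
```

Run:
```python
from h import *
s=ctrl.get_state();print(s["eef_pos"],s["contact_force"],s["width"])
im,K,T=cam("wrist"); print("cam",(-T[:3,:3].T@T[:3,3]).round(3))
for b in blobs(im,(95,90,50),(130,255,255),300): print("blue",b,onz(K,T,*b[0],.168).round(4))
im,K,T=cam("side")
for b in blobs(im,(40,90,40),(85,255,255),100)+blobs(im,(95,90,50),(130,255,255),60): print(b)
print(proj(K,T,(.5569,-.2375,.062)),proj(K,T,(.5569,-.2375,.054)))
```

```text
[ 0.54264457 -0.13442328  0.25017718] [-0.23135928 -1.77939307  0.49978357] 1.0000226511426369
cam [ 0.53  -0.052  0.373]
blue ([456.2, 10.2], [429, 0, 78, 27, 706]) [0.6435 0.0107 0.168 ]
blue ([485.8, 24.2], [455, 9, 57, 28, 959]) [0.6643 0.006  0.168 ]
blue ([261.9, 66.2], [230, 29, 62, 67, 959]) [ 0.5309 -0.0369  0.168 ]
blue ([468.9, 59.4], [415, 31, 97, 57, 3009]) [ 0.6613 -0.0145  0.168 ]
blue ([260.5, 57.2], [245, 40, 32, 35, 849]) [ 0.5292 -0.0318  0.168 ]
blue ([260.1, 202.3], [241, 179, 39, 45, 1310]) [ 0.5431 -0.1299  0.168 ]
([371.5, 211.4], [328, 196, 91, 36, 1416])
([315.6, 277.4], [308, 272, 16, 12, 154])
([329.7, 75.7], [325, 66, 12, 20, 124])
([288.8, 168.7], [278, 156, 26, 27, 366])
([327.5, 191.5], [298, 180, 65, 28, 626])
([284.6, 204.6], [278, 194, 15, 24, 274])
([256.6, 203.0], [251, 198, 12, 11, 124])
([255.5, 235.0], [242, 227, 29, 14, 150])
([413.9, 316.3], [407, 306, 14, 21, 235])
[315.55639937 271.85829813] [315.28570108 275.85772479]
```

The green button now shows 12 px of height instead of 16, with its top down 4 px, which is 8 mm, so it is fully pressed. The bottle is still in place. I'll descend onto the knob.

jog_arm(
  motion=[
    {"rx": 0,"ry": 0,"rz": 0,"tx": 0.003,"ty": 0.004,"tz": -0.1,"grip": 100},
    {"rx": 0,"ry": 0,"rz": 0,"tx": 0,"ty": 0,"tz": -0.15,"grip": 100},
    {"rx": 0,"ry": 0,"rz": 0,"tx": 0,"ty": 0,"tz": -0.15,"grip": 100},
    {"rx": 0,"ry": 0,"rz": 0,"tx": 0,"ty": 0,"tz": -0.15,"grip": 100},
    {"rx": 0,"ry": 0,"rz": 0,"tx": 0,"ty": 0,"tz": -0.1,"grip": 100},
    {"rx": 0,"ry": 0,"rz": 0,"tx": 0,"ty": 0,"tz": -0.03,"grip": 100},
    {"rx": 0,"ry": 0,"rz": 0,"tx": 0,"ty": 0,"tz": 0,"grip": 100},
    {"rx": 0,"ry": 0,"rz": 0,"tx": 0,"ty": 0,"tz": 0,"grip": 100},
    {"rx": 0,"ry": 0,"rz": 0,"tx": 0,"ty": 0,"tz": 0,"grip": 100},
  ],
)

```text
time: 13.15
eef_pos: [0.5445, -0.1339, 0.1501]
tool_rot: [[-0.138, 0.99, 0.002], [0.99, 0.138, -0.0], [-0.001, 0.002, -1.0]]
contact_force: [-0.5, 0.6, 0.1]
width: 0.997
finger_force: 0.0
```

jog_arm(
  motion=[
    {"rx": 0,"ry": 0,"rz": 0,"tx": 0,"ty": 0,"tz": 0,"grip": 50},
    {"rx": 0,"ry": 0,"rz": 0,"tx": 0,"ty": 0,"tz": 0,"grip": 20},
    {"rx": 0,"ry": 0,"rz": 0,"tx": 0,"ty": 0,"tz": 0,"grip": 10},
    {"rx": 0,"ry": 0,"rz": 0,"tx": 0,"ty": 0,"tz": 0,"grip": 10},
    {"rx": 0,"ry": 0,"rz": 0,"tx": 0,"ty": 0,"tz": 0,"grip": 10},
    {"rx": 0,"ry": 0,"rz": 0,"tx": 0,"ty": 0,"tz": 0,"grip": 10},
    {"rx": 0,"ry": 0,"rz": 0,"tx": 0,"ty": 0,"tz": 0,"grip": 10},
    {"rx": 0,"ry": 0,"rz": 0,"tx": 0,"ty": 0,"tz": 0,"grip": 10},
    {"rx": 0,"ry": 0,"rz": 0,"tx": 0,"ty": 0,"tz": 0,"grip": 10},
  ],
  force=60,
)

```text
time: 13.9
eef_pos: [0.5445, -0.1332, 0.1496]
tool_rot: [[-0.139, 0.99, 0.002], [0.99, 0.139, -0.0], [-0.0, 0.002, -1.0]]
contact_force: [2.4, 1.0, 4.3]
width: 0.321
finger_force: 58.8
```

The width of 27 mm suggests the pads caught the cap's edge. I'll open, go 5 mm lower and regrip.

jog_arm(
  motion=[
    {"rx": 0,"ry": 0,"rz": 0,"tx": 0,"ty": 0,"tz": 0,"grip": 60},
    {"rx": 0,"ry": 0,"rz": 0,"tx": 0,"ty": 0,"tz": 0,"grip": 60},
    {"rx": 0,"ry": 0,"rz": 0,"tx": 0,"ty": 0,"tz": -0.018,"grip": 60},
    {"rx": 0,"ry": 0,"rz": 0,"tx": 0,"ty": 0,"tz": -0.018,"grip": 60},
    {"rx": 0,"ry": 0,"rz": 0,"tx": 0,"ty": 0,"tz": 0,"grip": 60},
    {"rx": 0,"ry": 0,"rz": 0,"tx": 0,"ty": 0,"tz": 0,"grip": 60},
  ],
)

```text
time: 14.4
eef_pos: [0.5429, -0.1333, 0.1428]
tool_rot: [[-0.139, 0.99, -0.002], [0.99, 0.139, 0.0], [0.0, -0.001, -1.0]]
contact_force: [0.2, -0.3, -0.9]
width: 0.599
finger_force: 0.0
```

jog_arm(
  motion=[
    {"rx": 0,"ry": 0,"rz": 0,"tx": 0,"ty": 0,"tz": 0,"grip": 30},
    {"rx": 0,"ry": 0,"rz": 0,"tx": 0,"ty": 0,"tz": 0,"grip": 10},
    {"rx": 0,"ry": 0,"rz": 0,"tx": 0,"ty": 0,"tz": 0,"grip": 10},
    {"rx": 0,"ry": 0,"rz": 0,"tx": 0,"ty": 0,"tz": 0,"grip": 10},
    {"rx": 0,"ry": 0,"rz": 0,"tx": 0,"ty": 0,"tz": 0,"grip": 10},
    {"rx": 0,"ry": 0,"rz": 0,"tx": 0,"ty": 0,"tz": 0,"grip": 10},
  ],
)

```text
time: 14.9
eef_pos: [0.5445, -0.1332, 0.144]
tool_rot: [[-0.139, 0.99, 0.002], [0.99, 0.139, -0.0], [-0.0, 0.002, -1.0]]
contact_force: [2.8, 0.8, 0.9]
width: 0.325
finger_force: 59.1
```

Run:
```python
from h import *
im,K,T=cam("side"); cv2.imwrite("pics/s6.png",cv2.resize(im[120:270,220:340],(480,600)))
```

```text
(no output)
```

View pics/s6.png

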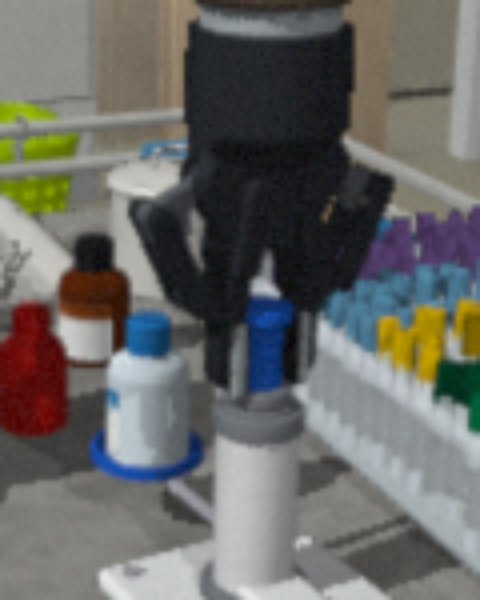

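The fingers straddle the knob: cap at (265,310), tips just above the collar at (255,390). The bottle stands at (148,400). The closing is the same 27.5 mm, so the pads' upper ends hold the cap. The grip is firm, so I'll pull gently.

jog_arm(
  motion=[
    {"rx": 0,"ry": 0,"rz": 0,"tx": 0,"ty": 0,"tz": 0.01,"grip": 10},
    {"rx": 0,"ry": 0,"rz": 0,"tx": 0,"ty": 0,"tz": 0.02,"grip": 10},
    {"rx": 0,"ry": 0,"rz": 0,"tx": 0,"ty": 0,"tz": 0.03,"grip": 10},
    {"rx": 0,"ry": 0,"rz": 0,"tx": 0,"ty": 0,"tz": 0.03,"grip": 10},
    {"rx": 0,"ry": 0,"rz": 0,"tx": 0,"ty": 0,"tz": 0.03,"grip": 10},
    {"rx": 0,"ry": 0,"rz": 0,"tx": 0,"ty": 0,"tz": 0.02,"grip": 10},
    {"rx": 0,"ry": 0,"rz": 0,"tx": 0,"ty": 0,"tz": 0.01,"grip": 10},
    {"rx": 0,"ry": 0,"rz": 0,"tx": 0,"ty": 0,"tz": 0,"grip": 10},
  ],
  force=70,
)

```text
time: 15.62
eef_pos: [0.5439, -0.1331, 0.1659]
tool_rot: [[-0.14, 0.99, 0.0], [0.99, 0.14, -0.0], [-0.0, 0.0, -1.0]]
contact_force: [7.5, -0.4, -4.1]
width: 0.306
finger_force: 85.9
```

Run:
```python
from h import *
s=ctrl.get_state();print(s["eef_pos"],s["contact_force"],s["width"])
im,K,T=cam("side")
for b in blobs(im,(95,90,50),(130,255,255),50): 
    if 240<b[0][0]<300 and b[0][1]>120: print(b)
for z in (.045,.065): print(proj(K,T,(.53,-.0255,z)))
```

```text
[ 0.54392425 -0.13310038  0.16591269] [ 7.53661373 -0.44472413 -4.09176601] 0.30607350125858535
([286.4, 194.5], [281, 183, 13, 25, 241])
([256.2, 194.4], [251, 189, 12, 12, 119])
([255.9, 226.7], [242, 219, 29, 13, 154])
[256.62745634 232.7499456 ]
[256.6950689  224.52823613]
```

jog_arm(
  motion=[
    {"rx": 0,"ry": 0,"rz": 0,"tx": 0.007,"ty": 0,"tz": 0.01,"grip": 10},
    {"rx": 0,"ry": 0,"rz": 0,"tx": 0,"ty": 0,"tz": 0.02,"grip": 10},
    {"rx": 0,"ry": 0,"rz": 0,"tx": 0,"ty": 0,"tz": 0.04,"grip": 10},
    {"rx": 0,"ry": 0,"rz": 0,"tx": 0,"ty": 0,"tz": 0.04,"grip": 10},
    {"rx": 0,"ry": 0,"rz": 0,"tx": 0,"ty": 0,"tz": 0.04,"grip": 10},
    {"rx": 0,"ry": 0,"rz": 0,"tx": 0,"ty": 0,"tz": 0.04,"grip": 10},
    {"rx": 0,"ry": 0,"rz": 0,"tx": 0,"ty": 0,"tz": 0.03,"grip": 10},
    {"rx": 0,"ry": 0,"rz": 0,"tx": 0,"ty": 0,"tz": 0.02,"grip": 10},
    {"rx": 0,"ry": 0,"rz": 0,"tx": 0,"ty": 0,"tz": 0.01,"grip": 10},
    {"rx": 0,"ry": 0,"rz": 0,"tx": 0,"ty": 0,"tz": 0,"grip": 10},
  ],
)

```text
time: 16.5
eef_pos: [0.544, -0.1331, 0.2031]
tool_rot: [[-0.139, 0.99, -0.001], [0.99, 0.139, 0.0], [0.0, -0.001, -1.0]]
contact_force: [4.0, -0.4, -4.3]
width: 0.305
finger_force: 85.8
```

jog_arm(
  motion=[
    {"rx": 0,"ry": 0,"rz": 0,"tx": 0,"ty": 0,"tz": 0.01,"grip": 10},
    {"rx": 0,"ry": 0,"rz": 0,"tx": 0,"ty": 0,"tz": 0.02,"grip": 10},
    {"rx": 0,"ry": 0,"rz": 0,"tx": 0,"ty": 0,"tz": 0.03,"grip": 10},
    {"rx": 0,"ry": 0,"rz": 0,"tx": 0,"ty": 0,"tz": 0.04,"grip": 10},
    {"rx": 0,"ry": 0,"rz": 0,"tx": 0,"ty": 0,"tz": 0.04,"grip": 10},
    {"rx": 0,"ry": 0,"rz": 0,"tx": 0,"ty": 0,"tz": 0.03,"grip": 10},
    {"rx": 0,"ry": 0,"rz": 0,"tx": 0,"ty": 0,"tz": 0.02,"grip": 10},
    {"rx": 0,"ry": 0,"rz": 0,"tx": 0,"ty": 0,"tz": 0.01,"grip": 10},
    {"rx": 0,"ry": 0,"rz": 0,"tx": 0,"ty": 0,"tz": 0,"grip": 10},
  ],
)

```text
time: 17.25
eef_pos: [0.544, -0.1331, 0.2328]
tool_rot: [[-0.139, 0.99, -0.002], [0.99, 0.139, 0.0], [0.001, -0.002, -1.0]]
contact_force: [4.5, 0.7, -6.7]
width: 0.306
finger_force: 85.4
```

```bash
cat > chk.py <<'E'
from h import *
s=ctrl.get_state();print(s["time"],s["eef_pos"],s["contact_force"],s["width"])
im,K,T=cam("side")
for b in blobs(im,(95,90,50),(130,255,255),50): 
    if 240<b[0][0]<300 and b[0][1]>90: print(b)
for z in (.045,.145,.165): print(z,proj(K,T,(.53,-.0255,z)))
import sys
if len(sys.argv)>1: cv2.imwrite(f"pics/{sys.argv[1]}.png",cv2.resize(im[60:300,180:360],(450,600)))
E
python3 chk.py
```

```text
17.25 [ 0.54395476 -0.13309944  0.23277605] [ 4.53702528  0.72603574 -6.66669787] 0.3062964632465376
([287.8, 160.6], [282, 149, 14, 25, 244])
([257.3, 163.2], [252, 156, 15, 14, 132])
([256.1, 198.2], [242, 192, 30, 11, 147])
0.045 [256.62745634 232.7499456 ]
0.145 [256.97660714 190.29309351]
0.165 [257.0499012 181.3805111]
```

jog_arm(
  motion=[
    {"rx": 0,"ry": 0,"rz": 0,"tx": 0.005,"ty": 0,"tz": 0.01,"grip": 10},
    {"rx": 0,"ry": 0,"rz": 0,"tx": 0,"ty": 0,"tz": 0.02,"grip": 10},
    {"rx": 0,"ry": 0,"rz": 0,"tx": 0,"ty": 0,"tz": 0.03,"grip": 10},
    {"rx": 0,"ry": 0,"rz": 0,"tx": 0,"ty": 0,"tz": 0.04,"grip": 10},
    {"rx": 0,"ry": 0,"rz": 0,"tx": 0,"ty": 0,"tz": 0.03,"grip": 10},
    {"rx": 0,"ry": 0,"rz": 0,"tx": 0,"ty": 0,"tz": 0.03,"grip": 10},
    {"rx": 0,"ry": 0,"rz": 0,"tx": 0,"ty": 0,"tz": 0.02,"grip": 10},
    {"rx": 0,"ry": 0,"rz": 0,"tx": 0,"ty": 0,"tz": 0.01,"grip": 10},
    {"rx": 0,"ry": 0,"rz": 0,"tx": 0,"ty": 0,"tz": 0,"grip": 10},
  ],
)

```text
time: 18.05
eef_pos: [0.5444, -0.1332, 0.2622]
tool_rot: [[-0.139, 0.99, -0.002], [0.99, 0.139, 0.0], [0.001, -0.002, -1.0]]
contact_force: [-2.6, 1.7, -6.5]
width: 0.307
finger_force: 85.2
```

jog_arm(
  motion=[
    {"rx": 0,"ry": 0,"rz": 0,"tx": 0,"ty": 0,"tz": 0.01,"grip": 10},
    {"rx": 0,"ry": 0,"rz": 0,"tx": 0,"ty": 0,"tz": 0.01,"grip": 10},
    {"rx": 0,"ry": 0,"rz": 0,"tx": 0,"ty": 0,"tz": 0,"grip": 10},
    {"rx": 0,"ry": 0,"rz": 0,"tx": 0,"ty": 0,"tz": 0,"grip": 10},
  ],
)

```text
time: 18.38
eef_pos: [0.5446, -0.1332, 0.2648]
tool_rot: [[-0.139, 0.99, -0.002], [0.99, 0.139, 0.0], [0.001, -0.002, -1.0]]
contact_force: [-4.8, 1.8, -6.6]
width: 0.313
finger_force: 85.4
```

jog_arm(
  motion=[
    {"rx": 0,"ry": 0,"rz": 0,"tx": -0.004,"ty": 0,"tz": 0.01,"grip": 10},
    {"rx": 0,"ry": 0,"rz": 0,"tx": 0,"ty": 0,"tz": 0,"grip": 10},
    {"rx": 0,"ry": 0,"rz": 0,"tx": 0,"ty": 0,"tz": 0,"grip": 10},
  ],
)

```text
time: 18.63
eef_pos: [0.5445, -0.1332, 0.2661]
tool_rot: [[-0.139, 0.99, -0.001], [0.99, 0.139, 0.0], [0.0, -0.001, -1.0]]
contact_force: [-1.5, 1.2, -9.9]
width: 0.304
finger_force: 84.8
```

jog_arm(
  motion=[
    {"rx": 0,"ry": 0,"rz": 0,"tx": 0,"ty": 0,"tz": 0.008,"grip": 10},
    {"rx": 0,"ry": 0,"rz": 0,"tx": 0,"ty": 0,"tz": 0,"grip": 10},
    {"rx": 0,"ry": 0,"rz": 0,"tx": 0,"ty": 0,"tz": 0,"grip": 10},
  ],
)

```text
time: 18.88
eef_pos: [0.5443, -0.1332, 0.2664]
tool_rot: [[-0.139, 0.99, -0.002], [0.99, 0.139, 0.0], [0.0, -0.002, -1.0]]
contact_force: [1.2, 0.0, -21.4]
width: 0.301
finger_force: 83.7
```

```bash
python3 chk.py
```

```text
18.8833 [ 0.54425118 -0.1332276   0.2663675 ] [  1.18495288   0.03980356 -21.38943843] 0.30116726357017315
([288.4, 142.5], [282, 131, 14, 25, 242])
([257.0, 148.2], [252, 143, 11, 11, 116])
([295.7, 170.4], [292, 160, 12, 22, 123])
([255.6, 183.0], [242, 177, 30, 11, 147])
0.045 [256.62745634 232.7499456 ]
0.145 [256.97660714 190.29309351]
0.165 [257.0499012 181.3805111]
```

jog_arm(
  motion=[
    {"rx": 0,"ry": 0,"rz": 0,"tx": 0,"ty": 0,"tz": 0,"grip": 10},
    {"rx": 0,"ry": 0,"rz": 0,"tx": 0,"ty": 0,"tz": 0,"grip": 10},
    {"rx": 0,"ry": 0,"rz": 0,"tx": 0,"ty": 0,"tz": 0,"grip": 10},
    {"rx": 0,"ry": 0,"rz": 0,"tx": 0,"ty": 0,"tz": 0,"grip": 10},
    {"rx": 0,"ry": 0,"rz": 0,"tx": 0,"ty": 0,"tz": 0,"grip": 10},
    {"rx": 0,"ry": 0,"rz": 0,"tx": 0,"ty": 0,"tz": 0,"grip": 10},
  ],
)

```text
time: 19.43
eef_pos: [0.5442, -0.1332, 0.2665]
tool_rot: [[-0.139, 0.99, -0.002], [0.99, 0.139, 0.0], [0.001, -0.002, -1.0]]
contact_force: [2.4, 1.0, -26.2]
width: 0.305
finger_force: 82.9
```

```bash
python3 chk.py s9
```

```text
19.4333 [ 0.54417108 -0.13320409  0.26652993] [  2.4189631    1.01330979 -26.23580361] 0.3054781572151414
([288.4, 142.3], [282, 131, 14, 25, 241])
([257.0, 148.2], [252, 143, 11, 11, 116])
([295.6, 170.3], [292, 160, 12, 21, 120])
([255.7, 183.0], [242, 177, 30, 10, 148])
0.045 [256.62745634 232.7499456 ]
0.145 [256.97660714 190.29309351]
0.165 [257.0499012 181.3805111]
```

View pics/s9.png

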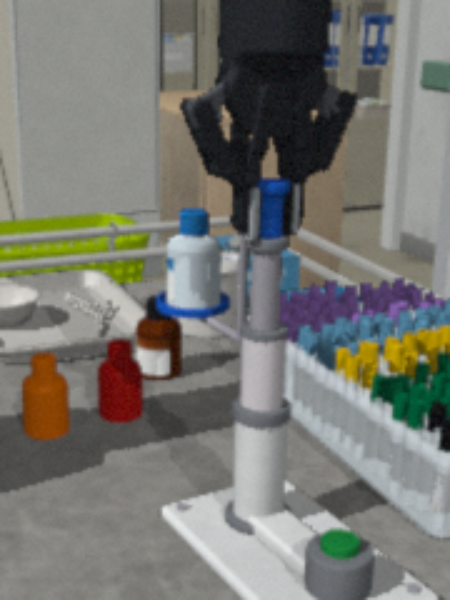

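Both tubes are out (stages at (267,290) and (262,370)). The bottle is upright on the shelf at (193,260), the button is down at (341,543), and the knob is held at the stop with 26 N of pull.

```bash
python3 -c "
from plant import ticket
print(ticket.sign_off())"
```

```text
the job is handed in; nothing more can be done
None
```

The job is handed in: the rinse bottle stands upright on the shelf, the button is fully pressed, and the arm holds the knob at the second stop with both tubes out. It took about 19.4 s of the 67 s allowed. The brown bottle was not touched. The sign-off returned no verdict.

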